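# Strip the clamp stud of a ukulele form

### The arm

A 6-joint arm with a two-finger parallel gripper is mounted at the origin on the work surface. World frame = base frame: x ahead of the robot, y to its left, z up, the work surface at z = 0. Lengths are in m, angles in rad, forces in N, time in s.
With the tool pointing down it reaches from about 0.3 to 0.85 m from the base axis. Payload 4.2 kg.
Tool frame: the origin (TCP) lies on the centre line of the jaws, within the pads' length; the fingertips stand 11 mm ahead of it and the grasp point (between the pads) lies 8 mm behind it; z points along the fingers, y is the line along which they close (so a half turn about z gives the same grasp; the last joint's range is limited). The gripper opens to 91 mm and grips with 3 to 60 N. Pads are 32 mm wide; open, the fingers measure 118 mm over their backs; the gripper's body (76 mm by 178 mm) begins 60 mm behind the grasp point.
Start: joints at [-1.121, 0.32, 1.565, -0, 1.257, -0.02], TCP at [0.26, -0.513, 0.225] pointing down, gripper open.
Joint ranges: [-3.11, 3.11], [-0.84, 2.01], [0.21, 2.61], [-1.34, 4.49], [0.05, 2.63], [-2.56, 2.56]. Speed limits (rad/s): [2.57, 2.57, 3.14, 3.14, 3.14, 3.14].

### API

Orientations are given as a rotation vector (axis times angle).
In Python, from station import robot gives the robot as it stands. Calls block until the motion is done:
- robot.goto(position, orientation): joint-space move of the TCP to a pose.
- robot.move_l(position, frame=None, rate=0.15): straight line of the TCP; frame=None keeps the orientation; rate is the mean speed in m/s.
- robot.goto_joints(angles): joint-space move.
- robot.open() and robot.gripper_close(): open the fingers fully, or close them until they stop; the grip force is fixed at half the most.
- robot.wait(seconds).
- robot.ik(position, orientation): joint angles nearest the present ones, or None.
- robot.read_state(): the state.
- robot.read_camera(name): name is "scene" or "top" or "wrist"; returns the picture (400x640x3 uint8, red, green, blue); there is no depth.
- robot.get_calibration(name): a dict with "mtx" (3x3 intrinsics, pixels), "eye" and "orientation" of the camera in the world; the wrist camera has in their place "tool_from_camera" (4x4, takes a point from camera to tool coordinates, whose origin is the TCP and whose axes are the flange's). Camera axes: x right, y down, z forward; pixel columns grow to the right and rows downward; lengths in m; the calibration is good to about 2 mm. A picture is of the moment at which its call begins: read the wrist's pose just before it. get_calibration takes no time and is no camera call.
A pose or a line that the arm cannot do raises robot.IKError and nothing moves.
- robot.close_job(): hands the job in; it is judged then, once.
Trained networks look in the newest picture that a camera, given by its name, has taken for a name from the list of things; names that differ only in an ending like _2 or _b are one class to them, and where a whole thing is asked for, a point or a joint stands for the part that bears it (a point fixed in the world has none). Each returns a list of dicts, best first, with "p" (0 to 1); they miss things now and then, are a little off and sometimes report something else, mostly with a low value. They report only what shows in the picture. A call takes as long as a camera call.
- robot.outline_of(camera, thing): "pixels" (400x640 bool, what is visible of it) and "rect" ([centre column, centre row, width, height] in pixels, round what is visible of it).
- robot.pinpoint(camera, thing): "location" ([column, row] in pixels: a listed point, or the origin of a listed thing).
The state is a dict: "clock": time; "joint_positions": joint angles; "qvel": joint speeds; "tau": joint torques, N m; "tcp_pos": TCP position; "eef_rot": TCP orientation; "force": force on the tool from outside, world axes, zero at the start; "moment": the same for the moment, N m; "opening": opening from 0.0 (shut) to 1.0 (fully open); "gripper_force": force on a finger pad.
Only numpy, scipy, OpenCV 4.12 (cv2) and the standard library are available. Lean on these libraries where they do the work, as an engineer would, in place of code of your own. Each camera call takes 0.05 s, during which the arm holds its last target. There are 200 camera calls.

### The job

The glue on the ukulele form has set: take the clamp off its stud, one piece at a time from the top - first the wing nut (already unscrewed), then the spacer ring, then the dark wooden clamping bar - and put each in the wooden tray before taking the next. Set the pieces down rather than dropping them, and leave the bar lying flat on the tray's floor.

Things in the scene. Friction and masses are not known exactly. Their poses are not given: they have to be found in the camera images.
- wing_nut: Loose steel wing nut, top of the stack on the form's stud (12 mm of the stud inside it); lifts straight up. Hub 24 mm across, 20 tall; wings 6 mm thick along its x axis, 62 mm tip to tip, 28 tall. Origin: centre of underside, z up; stands on the spacer, x within 35 degrees of the form's long axis. Not the like nut tight on the second form, which has no bar, nor the spare lying on the bench.
- spacer: Plain aluminium spacer ring over the stud, under the wing nut and standing on the bar. Outer diameter 34 mm, hole 15 mm, 24 mm tall, 50 g. Origin: centre of the underside, z up. The stud rises 12 mm above its top.
- bar: Dark wooden bar 130 mm long (x), 32 wide (y), 24 thick (z), 90 g; origin: centre of underside, z up. The stud (steel, 10 mm, upright, 36 mm above the bar's top) passes a 15 mm hole in its middle. It lies on the form: a fixed flat plywood block 45 mm thick in the outline of a ukulele, 230 by 140 mm, long axis within 10 degrees of the bar's, reaching past the bar on all sides.
- tray: Open wooden tray, fixed to the bench, 220 mm (x) by 240 mm (y) outside, 30 mm tall, walls and floor 5 mm thick. Origin: centre of the underside, z up; the inner floor is 5 mm above it. Empty at the start.

How it is judged:
On the way, in this order (a step that is already met when the one before it is completed fails the run):
1. the wing nut is let go at rest in the tray while the spacer and the bar are still on the stud (within 20 mm of where they started) (x of wing_nut in the frame of tray between -0.095 and 0.095 m and y of wing_nut in the frame of tray between -0.105 and 0.105 m and z of wing_nut in the frame of tray between -0.005 and 0.04 m and contact force between the fingers and wing_nut below 0.05 N and linear speed of wing_nut below 0.05 m/s and distance of each of spacer, bar from where it was at the start of the episode below 0.02 m), for 0.2 s.
2. the spacer is let go at rest in the tray while the bar is still on the stud (within 20 mm of where it started) (x of spacer in the frame of tray between -0.095 and 0.095 m and y of spacer in the frame of tray between -0.105 and 0.105 m and z of spacer in the frame of tray between -0.005 and 0.04 m and contact force between the fingers and spacer below 0.05 N and linear speed of spacer below 0.05 m/s and distance of bar from where it was at the start of the episode below 0.02 m), for 0.2 s.
At the end, for the whole second after the job is handed in: Wing nut, spacer and bar are all in the tray (centres within 95 mm of the tray's centre along its x and 105 mm along its y, nut and spacer origins less than 40 mm and the bar's less than 15 mm above the tray's underside), the bar flat within about 10 degrees, all released and at rest (x of wing_nut in the frame of tray between -0.095 and 0.095 m and y of wing_nut in the frame of tray between -0.105 and 0.105 m and z of wing_nut in the frame of tray between -0.005 and 0.04 m and contact force between the fingers and wing_nut below 0.05 N and linear speed of each of wing_nut, spacer, bar below 0.05 m/s and x of spacer in the frame of tray between -0.095 and 0.095 m and y of spacer in the frame of tray between -0.105 and 0.105 m and z of spacer in the frame of tray between -0.005 and 0.04 m and contact force between the fingers and spacer below 0.05 N and x of bar in the frame of tray between -0.095 and 0.095 m and y of bar in the frame of tray between -0.105 and 0.105 m and z of bar in the frame of tray between -0.005 and 0.015 m and angle between bar's own z axis and vertical below 0.17 rad and contact force between the fingers and bar below 0.05 N); the robot touches nothing.
It fails at once if the nut, the spacer or the bar falls freely (faster than 0.8 m/s, about 33 mm of fall, with the robot not touching it) ((linear speed of wing_nut above 0.8 m/s and contact force between each of the arm, the fingers and wing_nut below 0.01 N) or (linear speed of spacer above 0.8 m/s and contact force between each of the arm, the fingers and spacer below 0.01 N) or (linear speed of bar above 0.8 m/s and contact force between each of the arm, the fingers and bar below 0.01 N)).
It also fails if it takes over 72 s, if anything falls off the work surface, if the arm or the gripper's body presses on something with over 40 N, if the wrist force passes 120 N, or if a joint passes its speed limit or range.

## Working session

There is one attempt and no reset: what is moved stays moved. The work goes in short steps, each a Python script; the robot and the scene stay as the last script left them, time stands still between calls to the robot, and variables do not carry over. Pictures are saved under pics/ and viewed, at most 10 in all, crops included, and the job is handed in when it is done.

```bash
mkdir -p pics; ls; cat > a.py <<'E'
from station import robot
import numpy as np, cv2
for c in ("scene","top"):
    im=robot.read_camera(c); cv2.imwrite(f"pics/{c}0.png",im[:,:,::-1])
    k=robot.get_calibration(c); print(c,{a:np.round(b,3).tolist() for a,b in k.items()})
    for t in ("wing_nut","spacer","bar","tray"):
        print(t,[(round(d["p"],2),np.round(d["location"],1).tolist()) for d in robot.pinpoint(c,t)],[(round(d["p"],2),np.round(d["rect"],1).tolist()) for d in robot.outline_of(c,t)])
print({a:np.round(b,3).tolist() for a,b in robot.get_calibration("wrist").items()})
print(robot.read_state())
E
python3 a.py
```

```text
pics
station.py
scene {'mtx': [[396.756, 0.0, 322.143], [0.0, 396.756, 194.125], [0.0, 0.0, 1.0]], 'eye': [0.874, 0.443, 0.665], 'orientation': [-0.866, -2.556, 1.03]}
wing_nut [(0.87, [418.4, 321.3])] [(0.62, [424.1, 315.4, 24.5, 28.9])]
spacer [(0.64, [418.1, 330.2])] [(0.72, [419.6, 326.1, 22.1, 22.5])]
bar [(0.88, [417.7, 333.4])] [(0.62, [417.1, 335.2, 60.8, 77.2]), (0.17, [421.6, 329.4, 19.1, 15.3])]
tray [(0.77, [252.1, 155.5])] [(0.69, [250.5, 154.6, 121.6, 94.8])]
top {'mtx': [[517.414, 0.0, 317.521], [0.0, 517.414, 195.126], [0.0, 0.0, 1.0]], 'eye': [0.408, 0.016, 1.193], 'orientation': [-2.173, 2.162, -0.111]}
wing_nut [(0.75, [183.5, 170.2])] [(0.65, [177.7, 165.6, 10.8, 26.8])]
spacer [(0.72, [180.4, 167.9]), (0.51, [181.1, 174.1])] [(0.52, [185.3, 171.3, 6.0, 9.0])]
bar [(0.97, [182.0, 170.3])] [(0.74, [181.8, 170.7, 27.8, 59.6])]
tray [(0.75, [452.5, 193.7])] [(0.76, [456.0, 194.5, 111.6, 96.6]), (0.62, [182.7, 170.4, 27.6, 58.5])]
{'mtx': [[354.397, 0.0, 321.164], [0.0, 354.397, 205.238], [0.0, 0.0, 1.0]], 'tool_from_camera': [[0.0, -0.967, -0.253, 0.072], [1.0, 0.0, -0.0, -0.001], [0.0, -0.253, 0.967, -0.16], [0.0, 0.0, 0.0, 1.0]]}
{'clock': 0.9, 'joint_positions': array([-1.12100253e+00,  3.19565532e-01,  1.56453605e+00,  1.18082383e-05,
        1.25739774e+00, -1.99789698e-02]), 'qvel': array([-0.00154163,  0.00084041, -0.00123149, -0.00090145,  0.00172945,
        0.00113218]), 'tau': array([ 1.21968194e-03, -4.12342501e+01, -2.32233560e+01,  7.27891386e-02,
        3.77841736e-02,  2.14789969e-05]), 'tcp_pos': array([ 0.26030588, -0.51269941,  0.22498174]), 'eef_rot': array([3.05524199e+00, 7.31124451e-01, 4.84998872e-05]), 'force': array([1.04665083, 0.38395153, 0.605577  ]), 'moment': array([-0.01249206, -0.03025078, -0.01560532]), 'gripper_force': 0.0, 'opening': 1.0001765597865113}
```

View pics/scene0.png

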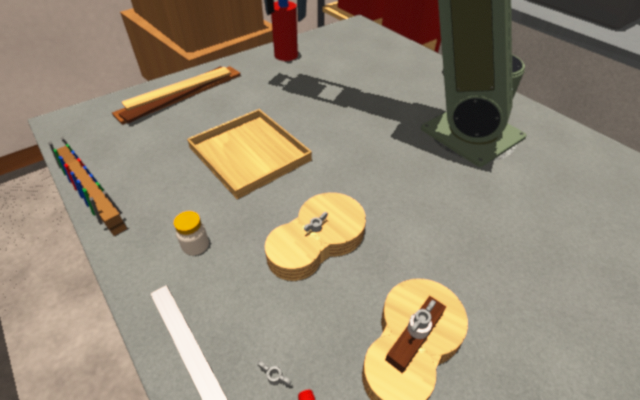

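View pics/top0.png

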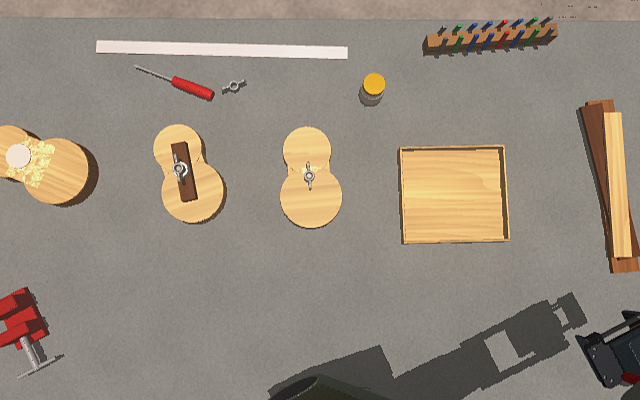

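```bash
cat > h.py <<'E'
from station import robot
import numpy as np, cv2
from scipy.spatial.transform import Rotation as R
def cam(c):
    k=robot.get_calibration(c); K=np.array(k["mtx"])
    if c=="wrist":
        s=robot.read_state(); T=np.array(k["tool_from_camera"]); Rt=R.from_rotvec(s["eef_rot"]).as_matrix()
        return K,Rt@T[:3,3]+s["tcp_pos"],Rt@T[:3,:3]
    return K,np.array(k["eye"]),R.from_rotvec(k["orientation"]).as_matrix()
def ray(C,px):
    K,e,O=C; d=O@np.linalg.solve(K,[px[0],px[1],1]); return e,d/np.linalg.norm(d)
def tri(rays):
    A=sum(np.eye(3)-np.outer(d,d) for e,d in rays); b=sum((np.eye(3)-np.outer(d,d))@e for e,d in rays)
    x=np.linalg.solve(A,b); return x,[float(np.linalg.norm(np.cross(d,x-e))) for e,d in rays]
def onz(C,px,z):
    e,d=ray(C,px); return e+d*(z-e[2])/d[2]
def rot(yaw):  # tool down; tool x axis at 'yaw', closing axis y = yaw-90deg
    return (R.from_euler("z",yaw)*R.from_euler("x",np.pi)).as_rotvec()
def axis(C,mask,z):  # centre, angle, extents of mask projected onto plane z
    v,u=np.nonzero(mask); P=np.array([onz(C,p,z)[:2] for p in zip(u,v)]).astype(np.float32)
    (c,s,a)=cv2.minAreaRect(P); a=np.radians(a)
    if s[0]<s[1]: a+=np.pi/2
    return np.array(c),(a+np.pi/2)%np.pi-np.pi/2,sorted(s)
E
cat > b.py <<'E'
from h import *
S,T=cam("scene"),cam("top")
for n,a,b in (("nut",(418.4,321.3),(183.5,170.2)),("spacer",(418.1,330.2),(180.4,167.9)),("spacer2",(418.1,330.2),(181.1,174.1)),("bar",(417.7,333.4),(182,170.3)),("tray",(252.1,155.5),(452.5,193.7))):
    print(n,tri([ray(S,a),ray(T,b)]))
robot.read_camera("top")
for n,z in (("bar",.069),("tray",.03),("wing_nut",.12)):
    for d in robot.outline_of("top",n): print(n,d["p"],axis(T,d["pixels"],z))
E
python3 b.py
```

```text
nut (array([0.57492875, 0.30959871, 0.08522373]), [0.0009346057081007455, 0.0009346057081006333])
spacer (array([0.58159259, 0.31810381, 0.07707904]), [0.00024217285752354596, 0.00024217285752346082])
spacer2 (array([0.57197849, 0.31744233, 0.06209859]), [0.0030261522286047096, 0.003026152228604875])
bar (array([0.57861261, 0.31830904, 0.06229045]), [0.00014730162025313481, 0.00014730162025326842])
tray (array([ 0.53309612, -0.29273571, -0.0065629 ]), [0.005229394294352439, 0.005229394294352499])
bar 0.6 (array([0.57414877, 0.31164825]), np.float64(0.22477690462843802), [0.03890126571059227, 0.1354009509086609])
tray 0.6 (array([ 0.53366971, -0.28829038]), np.float64(-1.5357975589305903), [0.2227167934179306, 0.24714767932891846])
wing_nut 0.52 (array([0.57492316, 0.31133938]), np.float64(0.032338482155966464), [0.020988650619983673, 0.05550612881779671])
```

The scene and top views agree. The stack is near (0.576, 0.311), at about (420, 325) in scene and (182, 170) in top. The tray is near (0.533, -0.289). The second form, with its tight nut, is in the middle at (309, 177) in top, and the spare nut is at (234, 87). I'll refine the poses with the wrist camera from two places.

```bash
cat > c.py <<'E'
from h import *
s=robot.read_state(); robot.move_l([*s["tcp_pos"][:2],0.30],rate=.2)
rays={}
for i,(x,y) in enumerate(((.53,.27),(.56,.35))):
    robot.goto([x,y,.27],rot(0.2)); robot.wait(.2)
    C=cam("wrist"); im=robot.read_camera("wrist"); cv2.imwrite(f"pics/w{i}.png",im[:,:,::-1])
    for n,z in (("wing_nut",.121),("spacer",.093),("bar",.069)):
        q=robot.pinpoint("wrist",n); o=robot.outline_of("wrist",n)
        print(i,n,[(round(d["p"],2),np.round(d["location"],1).tolist()) for d in q])
        for d in o: print("   ",round(d["p"],2),np.round(d["rect"]),axis(C,d["pixels"],z))
        if q: rays.setdefault(n,[]).append(ray(C,q[0]["location"]))
for n in rays: 
    if len(rays[n])>1: print(n,tri(rays[n]))
print(robot.read_state()["clock"],robot.read_state()["joint_positions"])
E
python3 c.py; python3 -c "
import cv2,numpy as np
cv2.imwrite('pics/w.png',np.vstack([cv2.imread('pics/w%d.png'%i)[:300] for i in (0,1)]))"
```

```text
0 wing_nut [(0.63, [279.3, 127.5])]
    0.59 [281. 131.  28.  74.] (array([0.57720745, 0.31354779]), np.float64(0.43838983796726394), [0.02373582497239113, 0.05884382873773575])
0 spacer []
    0.89 [286. 131.  37.  36.] (array([0.57787025, 0.31444529]), np.float64(-1.5503525020272813), [0.032037004828453064, 0.03296132758259773])
0 bar [(0.65, [285.3, 130.0])]
    0.64 [286. 127.  42. 135.] (array([0.57671255, 0.31480208]), np.float64(0.21732994056176302), [0.033272113651037216, 0.13064110279083252])
1 wing_nut [(0.62, [360.0, 177.2])]
    0.75 [361. 181.  29.  69.] (array([0.57789063, 0.31684515]), np.float64(0.48514572551378077), [0.023351460695266724, 0.05914691835641861])
1 spacer [(0.78, [357.1, 173.2])]
    0.66 [359. 174.  34.  36.] (array([0.58015704, 0.31977245]), np.float64(-0.6746035380942361), [0.029347902163863182, 0.03368568792939186])
1 bar [(0.66, [353.5, 172.4])]
    0.75 [359. 173.  35. 124.] (array([0.57677072, 0.31573251]), np.float64(0.21357934421957725), [0.032834287732839584, 0.1299082487821579])
wing_nut (array([0.58048096, 0.31804736, 0.11089726]), [0.0002543546211656732, 0.0002543546211657693])
bar (array([0.5754527 , 0.31767693, 0.05294774]), [9.542682599687808e-05, 9.542682599692971e-05])
6.0667 [ 5.40791578e-01  4.36738472e-01  1.27041423e+00 -1.75227219e-05
  1.43412382e+00  1.91195356e+00]
```

View pics/w.png

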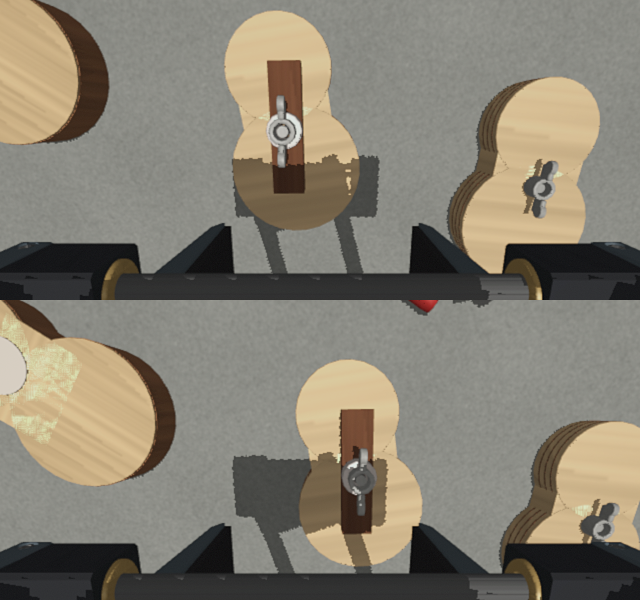

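Both wrist views show the stack on the form at (285, 130) and (360, 178). The bar's top fits z≈0.069 (the mask measures 131 x 33 mm there), and the nut mask's parallax puts its middle near z≈0.108. Both match the stated heights. The stack axis is at about (0.577, 0.315) and the bar's yaw is 0.215. I'll pick the nut now.

```bash
cat >> h.py <<'E'
TRAY=np.array([.5337,-.2883]); TY=.035; STACK=np.array([.5772,.3150])
def tray_xy(x,y): return TRAY+R.from_euler("z",TY).as_matrix()[:2,:2]@[x,y]
def st(msg):
    s=robot.read_state(); print(msg,round(s["clock"],2),"tcp",np.round(s["tcp_pos"],4),"open",round(s["opening"],3),"gf",round(s["gripper_force"],1),"F",np.round(s["force"],1)); return s
def pick(xy,yaw,z,hover=.18,top=.25):
    robot.goto([*xy,hover],rot(yaw)); robot.move_l([*xy,z],rate=.1); st("at")
    robot.gripper_close(); s=st("closed"); p=s["tcp_pos"]
    robot.move_l([*p[:2],p[2]+.06],rate=.08); robot.move_l([*p[:2],top],rate=.2); st("lifted")
def place(xy,yaw,z):  # z: expected TCP height at contact
    robot.goto([*xy,.2],rot(yaw)); robot.move_l([*xy,z+.015],rate=.2); robot.wait(.2); f0=st("over")["force"][2]
    for k in range(16):
        zz=z+.006-.001*k; robot.move_l([*xy,zz],rate=.03); f=robot.read_state()["force"][2]-f0
        if f>2: break
    st(f"touch {zz-z:.3f} {f:.1f}")
E
cat > d.py <<'E'
from h import *
pick(STACK,.35,.108)
C=cam("wrist"); im=robot.read_camera("wrist"); cv2.imwrite("pics/n1.png",im[:,:,::-1])
E
python3 d.py
```

```text
at 7.41 tcp [0.5777 0.3154 0.1089] open 1.001 gf 0.0 F [-0.8  0.2  0.3]
closed 8.44 tcp [0.5772 0.315  0.108 ] open 0.27 gf 30.0 F [-0.4 -0.   0.8]
lifted 9.9 tcp [0.5766 0.3147 0.2487] open 0.27 gf 30.0 F [ 0.2 -0.2 -1.1]
```

View pics/n1.png

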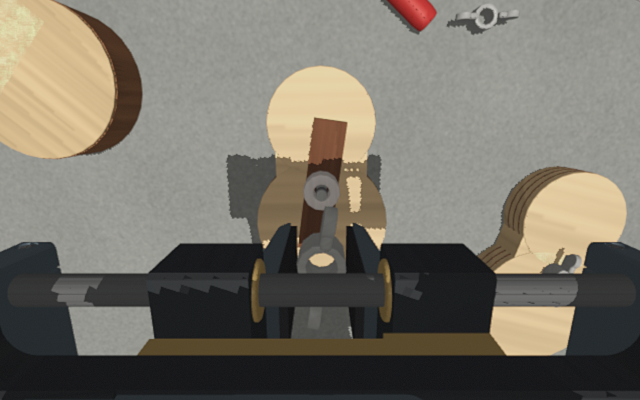

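The nut is held: opening 24.6 mm, visible between the pads at (320, 255). The spacer and bar stay on the stud at (321, 190). On the way I'll check the tray with the wrist camera, then set the nut down.

```bash
cat > e.py <<'E'
from h import *
p=[]
robot.goto([.42,-.29,.28],rot(TY)); robot.wait(.2)
C=cam("wrist"); im=robot.read_camera("wrist"); cv2.imwrite("pics/t1.png",im[:,:,::-1])
for d in robot.outline_of("wrist","tray"): print(d["p"],d["rect"],axis(C,d["pixels"],.03),axis(C,d["pixels"],.0))
for d in robot.pinpoint("wrist","tray"): print(d["p"],onz(C,d["location"],.0))
E
python3 e.py
```

```text
0.93 [328.8, 86.7, 226.1, 173.4] (array([ 0.51460201, -0.29073834]), np.float64(-1.5347259237138884), [0.1800481528043747, 0.2414207011461258]) (array([ 0.51628363, -0.29106158]), np.float64(-1.5347257697498877), [0.19323568046092987, 0.2591034173965454])
0.73 [ 0.53531431 -0.29206179  0.        ]
```

View pics/t1.png

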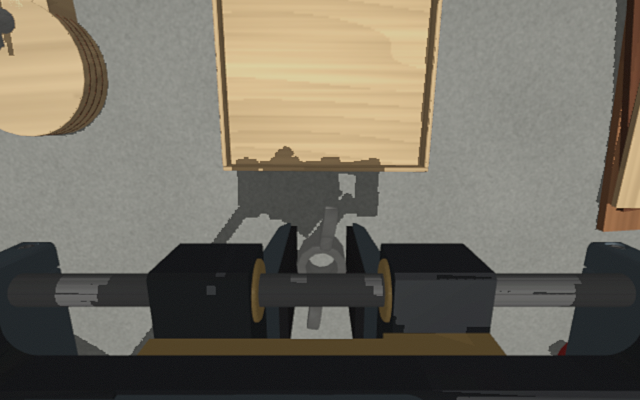

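The tray's width fits z = 0.03 (241 mm there). Its rims are at columns 217–440 and its near wall at row 170. Its centre is (0.534, -0.290) with yaw 0.036. The far part is cut off by the picture edge, so x comes from the near wall and the top view.

```bash
sed -i 's/TRAY=np.array(\[.5337,-.2883\])/TRAY=np.array([.534,-.290])/' h.py
cat > f.py <<'E'
from h import *
place(tray_xy(-.05,.045),TY,.020)
robot.open(); s=st("open"); robot.move_l([*s["tcp_pos"][:2],.2],rate=.2)
robot.goto([.44,-.26,.30],rot(TY)); robot.wait(.2)
C=cam("wrist"); im=robot.read_camera("wrist"); cv2.imwrite("pics/t2.png",im[:,:,::-1])
for d in robot.pinpoint("wrist","wing_nut"): print(d["p"],d["location"],onz(C,d["location"],.005),tray_xy(-.05,.045))
robot.goto([*(STACK-[.085,.03]),.24],rot(.2)); robot.wait(.2)
C=cam("wrist"); im2=robot.read_camera("wrist")
cv2.imwrite("pics/t2.png",np.vstack([im[:300],im2[:300]])[:,:,::-1])
for n,z in (("spacer",.093),("bar",.069)):
    for d in robot.outline_of("wrist",n): print(n,round(d["p"],2),np.round(d["rect"]),axis(C,d["pixels"],z))
st("")
E
python3 f.py
```

```text
over 14.22 tcp [ 0.4831 -0.2472  0.0362] open 0.27 gf 30.0 F [ 0.2 -0.8 -0.7]
touch -0.001 7.5 16.43 tcp [ 0.4825 -0.2468  0.0199] open 0.27 gf 30.0 F [-2.8  1.6  6.8]
open 17.52 tcp [ 0.4825 -0.2468  0.019 ] open 1.0 gf 0.0 F [ 0.6  0.5 -1.1]
0.73 [309.8, 134.6] [ 0.48254887 -0.24203138  0.005     ] [ 0.48245594 -0.2467772 ]
spacer 0.83 [307.  90.  37.  39.] (array([0.57687014, 0.31540728]), np.float64(-1.3718582599450047), [0.03224165365099907, 0.03225433826446533])
bar 0.97 [306.  90.  46. 154.] (array([0.57678384, 0.31509292]), np.float64(0.21428388348595773), [0.034869782626628876, 0.13146232068538666])
 21.73 tcp [0.4924 0.2847 0.2401] open 0.999 gf 0.0 F [-0.1 -0.1 -0.7]
```

View pics/t2.png

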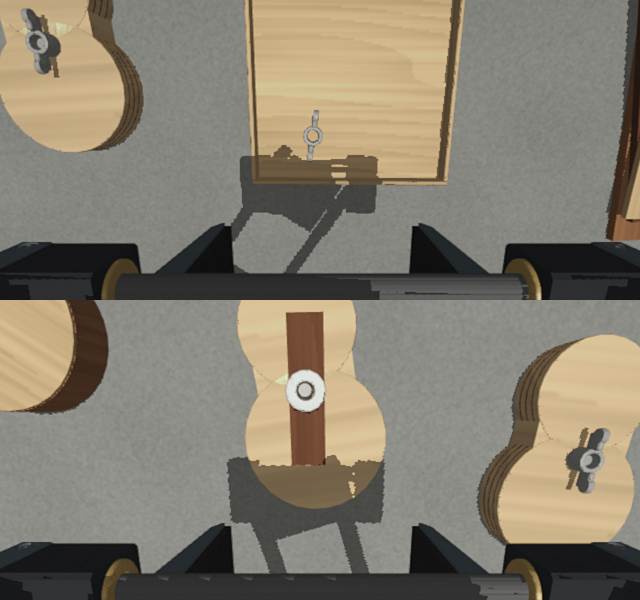

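The nut stands in the tray at (313, 135), where intended, and the spacer and bar are undisturbed on the stud at (305, 90) in the second view. The spacer is at (0.577, 0.315), so I'll move it next and then look at the bar.

```bash
cat > g.py <<'E'
from h import *
pick([.577,.3153],.2,.083)
s=robot.read_state()
if not .3<s["opening"]<.45: raise SystemExit("bad grasp")
xy=tray_xy(.05,.045)
place(xy,TY,.019)
robot.open(); s=st("open"); robot.move_l([*s["tcp_pos"][:2],.2],rate=.2)
robot.goto([.44,-.26,.30],rot(TY)); robot.wait(.2)
C=cam("wrist"); im=robot.read_camera("wrist")
for n in ("spacer","wing_nut"):
    for d in robot.pinpoint("wrist",n): print(n,d["p"],d["location"],onz(C,d["location"],.005),xy)
robot.goto([*(STACK-[.085,.03]),.24],rot(.2)); robot.wait(.2)
C=cam("wrist"); im2=robot.read_camera("wrist")
cv2.imwrite("pics/t3.png",np.vstack([im[:300],im2[:300]])[:,:,::-1])
for d in robot.outline_of("wrist","bar"): print(round(d["p"],2),np.round(d["rect"]),axis(C,d["pixels"],.069))
st("")
E
python3 g.py
```

```text
at 23.35 tcp [0.5775 0.3156 0.0838] open 1.0 gf 0.0 F [ 0.2  0.1 -0.4]
closed 24.24 tcp [0.577  0.3153 0.083 ] open 0.389 gf 30.0 F [-0.1  0.3 -1. ]
lifted 25.82 tcp [0.5763 0.3149 0.2484] open 0.391 gf 30.0 F [-0.9 -0.1 -0.9]
over 29.02 tcp [ 0.5831 -0.2436  0.0353] open 0.391 gf 30.0 F [-0.2  0.1 -0.5]
touch -0.001 6.6 31.23 tcp [ 0.5824 -0.2433  0.0189] open 0.391 gf 30.0 F [-1.8  0.1  6.1]
open 32.17 tcp [ 0.5824 -0.2433  0.018 ] open 1.003 gf 0.0 F [0.3 0.2 0.1]
spacer 0.92 [313.0, 46.2] [ 0.58661845 -0.2433148   0.005     ] [ 0.5823947  -0.24327792]
wing_nut 0.57 [310.7, 132.8] [ 0.48614337 -0.24348163  0.005     ] [ 0.5823947  -0.24327792]
0.89 [308.  90.  44. 155.] (array([0.57702017, 0.31558436]), np.float64(0.21833593301878373), [0.033421337604522705, 0.13030068576335907])
 36.6 tcp [0.4925 0.2845 0.2401] open 0.998 gf 0.0 F [-1.1  0.  -0.1]
```

View pics/t3.png

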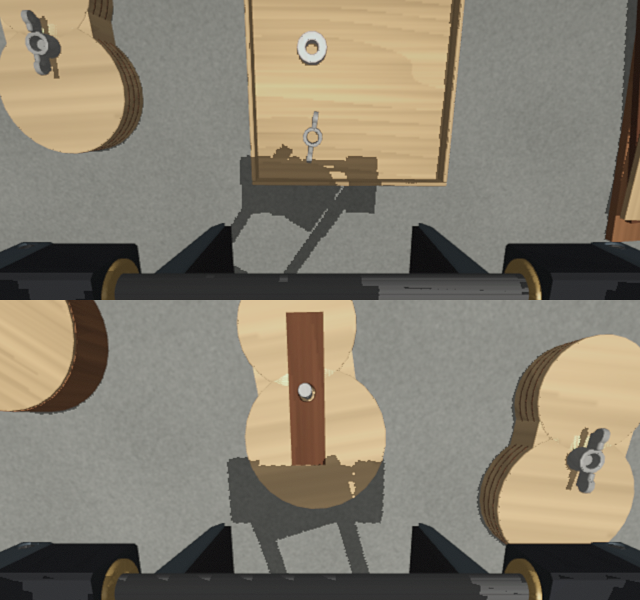

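The spacer stands in the tray at (312, 47), with the nut at (313, 135). The bar alone is on the stud at (306, 390), centred at (0.577, 0.3155) with yaw 0.217. I'll take the bar.

```bash
cat > i.py <<'E'
from h import *
pick([.577,.3154],.217,.059)
s=robot.read_state()
if not .28<s["opening"]<.45: raise SystemExit("bad grasp")
xy=tray_xy(0,-.045)
place(xy,TY,.019)
robot.open(); s=st("open"); robot.move_l([*s["tcp_pos"][:2],.2],rate=.2)
robot.goto([.42,-.29,.32],rot(TY)); robot.wait(.2)
C=cam("wrist"); im=robot.read_camera("wrist"); cv2.imwrite("pics/t4.png",im[:,:,::-1])
for n,z in (("spacer",.005),("wing_nut",.005),("bar",.029)):
    for d in robot.outline_of("wrist",n): print(n,round(d["p"],2),axis(C,d["pixels"],z))
st("")
E
python3 i.py
```

```text
at 38.47 tcp [0.5775 0.3156 0.0598] open 1.002 gf 0.0 F [-0.   0.2 -0.6]
closed 39.4 tcp [0.577  0.3154 0.059 ] open 0.347 gf 30.0 F [ 0.4 -0.  -0. ]
lifted 41.11 tcp [0.5763 0.315  0.2483] open 0.351 gf 30.0 F [ 0.7  0.3 -1.2]
over 44.62 tcp [ 0.5363 -0.3354  0.0353] open 0.347 gf 30.0 F [ 0.6  1.4 -0.7]
touch -0.001 4.9 46.82 tcp [ 0.5356 -0.3349  0.0189] open 0.347 gf 30.0 F [-1.8  1.3  4.2]
open 47.82 tcp [ 0.5356 -0.335   0.018 ] open 0.998 gf 0.0 F [0.1 1.1 0.8]
spacer 0.8 (array([ 0.58469069, -0.24083444]), np.float64(0.03493967481643079), [0.03425169736146927, 0.036894019693136215])
spacer 0.69 (array([ 0.48134321, -0.24492274]), np.float64(-0.3948810095798265), [0.0237068310379982, 0.06264956295490265])
wing_nut 0.55 (array([ 0.48165727, -0.2442157 ]), np.float64(-0.4448998353834215), [0.0240282341837883, 0.059595998376607895])
bar 0.89 (array([ 0.53500748, -0.3341015 ]), np.float64(0.03622069275146167), [0.03476898744702339, 0.1292463093996048])
 50.0 tcp [ 0.4203 -0.2901  0.3192] open 0.999 gf 0.0 F [ 0.9 -0.8 -0.7]
```

View pics/t4.png

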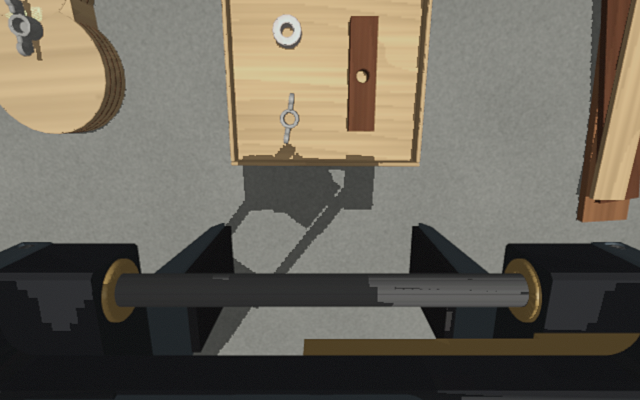

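All three pieces are in the tray: the spacer at (287, 30), the nut at (289, 118) and the bar flat at (362, 74). The arm is clear, so I'm handing in.

```bash
python3 -c "
from station import robot
print(robot.close_job())"
```

```text
the job is handed in; nothing more can be done
None
```

The wing nut, spacer and bar were each set down in the tray in that order, the bar lying flat on the floor, and the job was handed in at about 50 s; no verdict was returned.

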